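# Lift the pawl of a ratchet clamp and take the freed strap out

### The job

Press the red button on the tail of the sprung brass pawl gently down, by feel, and keep it down while the ratchet wheel runs back and the clamp arm swings fully open by itself; then let the pawl drop back onto the wheel. Take the freed clamp strap off the anvil and set it down flat in the green tray, without dropping it, forcing the clamp arm by hand or pushing the other things about.

Things in the scene. Friction and masses are not known exactly. Their poses are not given: they have to be found in the camera images.
- clamp_frame: Fixed ratchet clamp: blue base plate 200 x 96 mm, 12 mm thick (x -78 to 122, y -22 to 74 mm), grey posts up to 86 mm high. Origin at bench height straight below the wheel's axle (axle 50 mm up); x runs from the pawl's tail (-x) to the anvil (+x), y along the axle, z up. Yaw near +1.57, so the tail is to the robot's right, the anvil to its left.
- pawl_pivot (a point): pivot pin of the brass pawl, a rocker 10 mm wide in the clamp's plane y = 0, 42 mm from the axle towards the tail, 82 mm up. Its nose (+x) sits in the wheel's teeth, its cranked tail (-x) reaches 57 mm from the pin. A spring pushes the tail up; tail pressed down = nose lifted. Over 22 N on the pawl or its button damages it.
- pawl_tail (a point): point of the fixed frame on the red button's upright axis (48 mm from the pivot), 74 mm above the bench. The button, 19 mm across, stands on an adjusting screw that is set differently each time: at rest its top is anywhere from 5 to 17 mm above this point and must be felt for. Pressed it takes 3 N at first; the nose clears the teeth 4 to 6 mm down (7 to 10 N); hard stop 10 mm down (11 to 13 N).
- ratchet_wheel (a joint): turn of the steel wheel (60 mm across, 18 saw teeth) and the clamp arm on its axle, rad: 0 = clamped, 2.06 = fully open, arm leaning back over the tail side, end 115 mm above the bench (up to 140 on the way), in the plane y = 55 mm. A damped spring opens it in 2 to 4 s while the pawl is held clear; if let go early the pawl catches a tooth and the arm stops part way.
- pawl (a joint): tilt of the pawl, rad: 0 = nose down between the teeth, where its spring holds it; about 0.11 = nose just clear of the teeth; 0.21 = hard stop.
- anvil_top (a point): centre of the top of the steel anvil under the arm, 32 mm above the bench; anvil 50 mm (along the clamp's x) x 18 mm, 20 mm high on the base plate, at x = 75, y = 55 mm of the clamp's frame.
- strap: the clamped part: light brown clamp strap with two holes, 76 x 27 x 14 mm, 0.12 to 0.24 kg. Origin at the centre of its underside, x along its length, z up. It lies along the clamp's x on the anvil and overhangs it by about 4 mm on both long sides, so it can be gripped across its 27 mm width from above once the arm is open, with 20 mm free below it.
- parts_tray: fixed green tray, 120 (x) x 130 (y) mm outside, 14 mm high, walls and floor 5 mm. It stands on four 7 mm rubber feet, so its floor is 12 mm above the bench. Origin at the centre of its underside.
- tee_nut: bystander: loose grey T-nut, 34 x 35 x 18 mm, origin at the centre of its underside
- shell_cutter: bystander: loose brown toothed shell cutter standing up, 39 mm across, 46 mm high, origin at the centre of its underside
- round_slug: bystander: loose grey steel slug, upright cylinder 54 mm across, 50 mm high, origin at the centre of its underside

How it is judged:
By the outcome, as a careful person would: the job done as asked, in the order asked, and still so for the second after the job is handed in, with the robot touching nothing.
It also fails if it takes over 64 s, if anything falls off the work surface, if the arm or the gripper's body presses on something with over 40 N, if the wrist force passes 120 N, or if a joint passes its speed limit or range.

### The arm

A 6-joint arm with a two-finger parallel gripper is mounted at the origin on a cart in front of the work surface, level with it; the furniture and walls round the work are solid. World frame = base frame: x ahead of the robot, y to its left, z up, the work surface at z = 0. Lengths are in m, angles in rad, forces in N, time in s.
With the tool pointing down it reaches from about 0.35 to 0.875 m from the base axis. Payload 15.5 kg.
Tool frame: the origin (TCP) lies midway between the tips of the shut fingers; the grasp point (between the pads) lies 19 mm behind it; x points along the fingers, y is the direction in which the jaws open and shut, and the axes are right-handed (so a half turn about x gives the same grasp; the last joint's range is limited). The gripper opens to 85 mm and grips with 20 to 120 N. Pads are 22 mm wide; open, the fingers measure 114 mm over their backs; the gripper's body (76 mm by 85 mm) begins 54 mm behind the grasp point. The pads swing forward as they close: fully open they stand 13 mm farther back than shut.
Start: joints at [1.214, 0.494, 1.345, -0, 1.302, -0.096], TCP at [0.161, 0.604, 0.231] pointing down, gripper open.
Joint ranges: [-2.91, 2.91], [-0.82, 2.16], [0.22, 2.67], [-1.22, 4.37], [0.12, 2.79], [-3.08, 3.08]. Speed limits (rad/s): [1.89, 1.89, 2.57, 3.01, 3.01, 3.01].

### API

Orientations are given as a rotation vector (axis times angle).
In Python, from bench import get_state, camera, calibration, finish_job gives the robot as it stands.
- The arm moves only by the shell command python3 -m handwheel 'ROWS' [OPENING] [FORCE]. ROWS is JSON, one flat list of numbers, 6 for each row, row after row: the shift along the tool's x, y, z in m, then the turn, a rotation vector about the tool's x, y, z in rad. In form: [tx, ty, tz, wx, wy, wz, tx, ty, tz, wx, wy, wz, ...]. A call has 1 to 20 rows; each row shifts and turns the commanded pose from where the row before left it, along the tool's axes as they then stand; what a row does not reach is not made up. A row lasts 1/10 s, in which the tool goes at most 50 mm and 8.59 degrees, less where a joint would pass 70% of its speed; a pose out of reach is approached as far as the arm can. A call is refused whole if a number of a shift passes 0.05 or a number of a turn 0.15, either way. A call with a gripper value outside its range is refused whole. OPENING is the finger opening in m, from 0 to 0.0854, set as the call begins (- or left out, the last holds). The fingers move at their own pace and stop on an object; FORCE is the grip in N (left out, the last holds). Time passes only in rows, so rows that do not move let the fingers close. It gives the time, the measured TCP pose, the force and the opening at its end, in the units of the state.
- get_state(): the state, without advancing time (a new reading comes with each control period).
- camera(name): name is "scene" or "top" or "wrist"; returns the picture (420x560x3 uint8, blue, green, red); there is no depth.
- calibration(name): a dict with "fx", "fy", "cx", "cy" (pixels), "eye" and "rotation" of the camera in the world. Camera axes: x right, y down, z forward; pixel columns grow to the right and rows downward; lengths in m; the calibration is good to about 2 mm. The wrist camera is an equidistant fisheye: a pixel r from the principal point sees the ray r / f radians off the axis. A picture is of the moment at which its call begins: read the wrist's pose just before it. calibration takes no time and is no camera call; for the wrist camera it gives the pose at the moment of the call.
- finish_job(): hands the job in, once; it reports no verdict.
The state is a dict: "time_s": time; "q": joint angles; "joint_vel": joint speeds; "effort": joint torques, N m; "tcp_pos": TCP position; "tool_rot": TCP orientation; "wrist_force": force on the tool from outside, world axes, zero at the start; "wrist_torque": the same for the moment, N m; "grip_width": finger opening in m.
Only numpy, scipy, OpenCV 4.12 (cv2) and the standard library are available. Lean on these libraries where they do the work, as an engineer would, in place of code of your own. Each camera call takes 0.05 s, during which the arm holds its last target.

## Working session

There is one attempt and no reset: what is moved stays moved. The work goes in short steps, Python scripts to look and compute and a shell command to move; the robot and the scene stay as the last step left them, time stands still between calls to the robot, and variables do not carry over. Pictures are saved under pics/ and viewed, and the job is handed in when it is done.

```bash
mkdir -p pics; ls; python3 - <<'E'
from bench import *
import cv2,json
print(get_state())
for n in("scene","top","wrist"):
    im=camera(n); cv2.imwrite(f"pics/{n}0.png",im)
    c=calibration(n); print(n,c)
E
```

```text
pics
{'time_s': 0.0, 'q': array([ 1.21450036e+00,  4.94162250e-01,  1.34608077e+00, -1.35443795e-05,
        1.30250475e+00, -9.55241613e-02]), 'joint_vel': array([-0.00023771, -0.00042323,  0.00087429, -0.00022772, -0.0003084 ,
        0.00012208]), 'effort': array([ 4.50151681e-03, -8.82114029e+01, -3.83893025e+01, -3.14612580e-04,
        9.90345434e-03,  2.61719435e-05]), 'tcp_pos': array([0.16104028, 0.60355116, 0.23073033]), 'tool_rot': array([ 0.20382037,  1.56133187, -0.20559751]), 'wrist_force': array([ 0.06240661, -0.22527928, -0.21425865]), 'wrist_torque': array([-0.04069044,  0.00485843,  0.05444516]), 'grip_width': 0.08548635694042746}
scene {'fx': 386.37590814669556, 'fy': 386.37590814669556, 'cx': 290.53761823527515, 'cy': 211.08003672487794, 'eye': array([-0.08850773,  0.58878162,  0.50858114]), 'rotation': array([-1.13935679,  2.04264658, -1.18019512])}
top {'fx': 438.3307485057533, 'fy': 438.3307485057533, 'cx': 275.69486199806414, 'cy': 211.86522227371577, 'eye': array([0.36606686, 0.209846  , 1.13157064]), 'rotation': array([-2.1129745 ,  2.15002696, -0.19328645])}
wrist {'fx': 325.19226210127806, 'fy': 325.19226210127806, 'cx': 284.95939442324936, 'cy': 210.58522137771524, 'eye': array([0.08330097, 0.62486051, 0.3741089 ]), 'rotation': array([2.27878404, 1.75028086, 0.28103484])}
```

View pics/scene0.png

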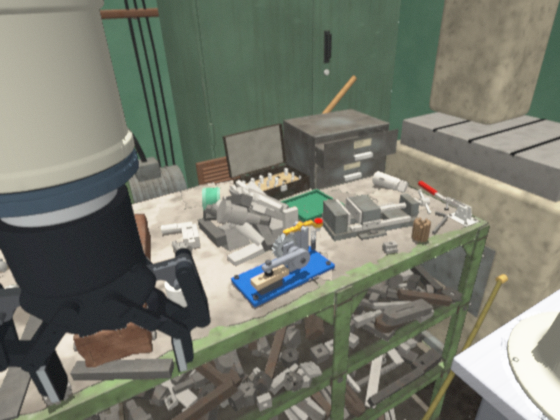

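View pics/top0.png

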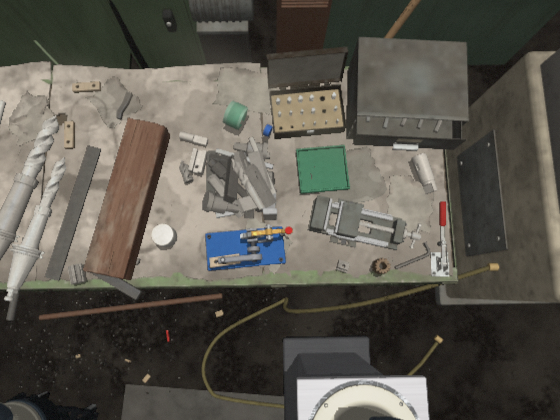

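View pics/wrist0.png

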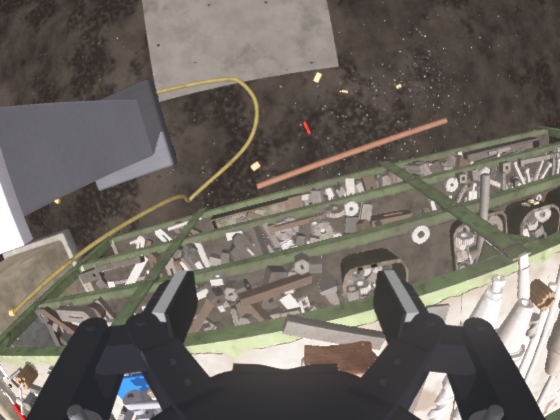

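```bash
cat > h.py <<'E'
import numpy as np,cv2
from scipy.spatial.transform import Rotation as R
from bench import *
def ray(n,uv,c=None):
    c=c or calibration(n); u,v=uv
    x=(u-c['cx'])/c['fx'];y=(v-c['cy'])/c['fy']
    if n=='wrist':
        r=np.hypot(x,y); d=np.array([x/r*np.sin(r),y/r*np.sin(r),np.cos(r)]) if r>0 else np.array([0,0,1.])
    else: d=np.array([x,y,1.])
    return np.array(c['eye']),R.from_rotvec(c['rotation']).apply(d/np.linalg.norm(d))
def onz(n,uv,z,c=None):
    e,d=ray(n,uv,c); return e+d*(z-e[2])/d[2]
def proj(n,p,c=None):
    c=c or calibration(n); q=R.from_rotvec(c['rotation']).inv().apply(np.array(p)-c['eye'])
    if n=='wrist':
        a=np.arctan2(np.hypot(q[0],q[1]),q[2]); k=a/np.hypot(q[0],q[1])
    else: k=1/q[2]
    return np.array([c['cx']+c['fx']*q[0]*k,c['cy']+c['fy']*q[1]*k])
E
python3 - <<'E'
from h import *
im=cv2.imread('pics/top0.png')
cv2.imwrite('pics/topcrop0.png',cv2.resize(im[130:290,170:370],None,fx=4,fy=3.75,interpolation=cv2.INTER_CUBIC)[:600])
hsv=cv2.cvtColor(im,cv2.COLOR_BGR2HSV)
def blobs(lo,hi,nm,z,amin):
    m=cv2.inRange(hsv,lo,hi); k,l,s,c=cv2.connectedComponentsWithStats(m)
    for i in range(1,k):
        if s[i,4]>amin:
            r=cv2.minAreaRect(np.argwhere(l==i)[:,::-1].astype(np.float32)); b=cv2.boxPoints(r)
            print(nm,s[i],c[i],r,'\n',np.array([onz('top',p,z)[:2] for p in b]).round(4).tolist(), onz('top',r[0],z).round(4))
blobs((105,150,80),(125,255,255),'blue',.012,100)
blobs((70,100,40),(85,255,160),'green',.021,500)
blobs((0,180,120),(6,255,255),'red',.085,10)
E
```

```text
blue [ 206  231   79   39 1581] [243.71220746 248.42188488] ((244.89306640625, 248.27017211914062), (35.9512825012207, 77.100341796875), 85.03025817871094) 
 [[0.5112, 0.3854], [0.5251, 0.1877], [0.4331, 0.1816], [0.4197, 0.3766]] [0.472 0.283 0.012]
green [300 160  48  33 571] [318.81436077 179.61821366] ((322.6283264160156, 174.62106323242188), (32.22772979736328, 46.37863540649414), 84.95755004882812) 
 [[0.6993, 0.1413], [0.7084, 0.0193], [0.6217, 0.0158], [0.6128, 0.1362]] [0.6603 0.0782 0.021 ]
red [441 213   5  12  31] [443.03225806 219.64516129] ((442.6081237792969, 218.64866638183594), (11.014732360839844, 3.945575714111328), 80.53767395019531) 
 [[0.5412, -0.1949], [0.5426, -0.2045], [0.5159, -0.2066], [0.5145, -0.1971]] [ 0.5285 -0.2008  0.085 ]
red [285 228   7   6  33] [288.09090909 230.3030303 ] ((288.0, 230.5), (5.0, 6.0), 90.0) 
 [[0.5123, 0.1813], [0.512, 0.1669], [0.4999, 0.1672], [0.5001, 0.1816]] [0.5061 0.1742 0.085 ]
```

View pics/topcrop0.png

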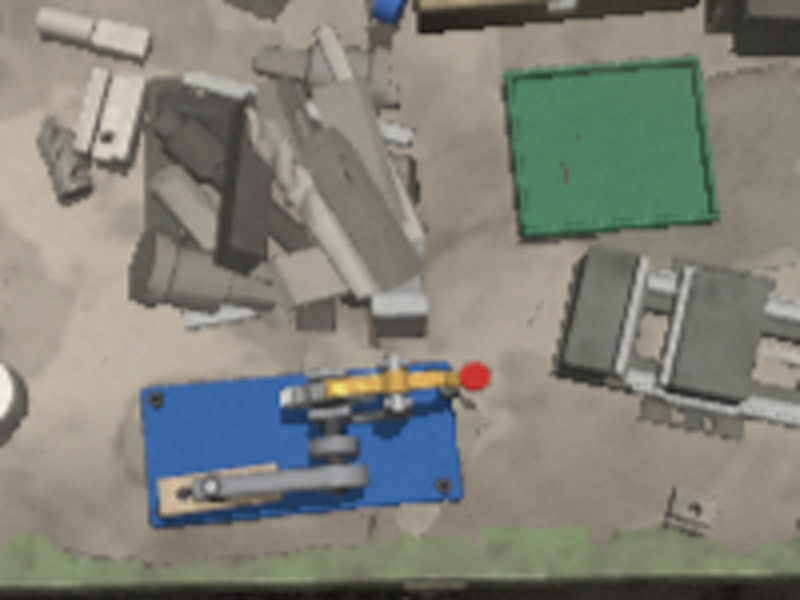

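```bash
python3 - <<'E'
from h import *
im=cv2.imread('pics/top0.png'); hsv=cv2.cvtColor(im,cv2.COLOR_BGR2HSV)
m=cv2.inRange(hsv,(65,80,25),(90,255,200)); m[:, :280]=0;m[:,370:]=0;m[:140]=0;m[200:]=0
m=cv2.morphologyEx(m,cv2.MORPH_CLOSE,np.ones((5,5)))
r=cv2.minAreaRect(np.argwhere(m>0)[:,::-1].astype(np.float32)); b=cv2.boxPoints(r)
P=np.array([onz('top',p,.021)[:2] for p in b]);print('tray',P.round(4).tolist(),P.mean(0),np.linalg.norm(P-np.roll(P,1,0),axis=1))
s=cv2.imread('pics/scene0.png'); hs=cv2.cvtColor(s,cv2.COLOR_BGR2HSV)
m=cv2.inRange(hs,(0,170,120),(6,255,255))|cv2.inRange(hs,(174,170,120),(180,255,255)); k,l,st,c=cv2.connectedComponentsWithStats(m)
for i in range(1,k):
    print(st[i],c[i])
for z in (.079,.085,.091): print(z,proj('scene',onz('top',(288,230.3),z)))
o=np.array([.4995,.2629]);y=1.641;Rm=np.array([[np.cos(y),-np.sin(y)],[np.sin(y),np.cos(y)]])
for n,q,z in(('btn',(-.09,0),.08),('anvil',(.075,.055),.046)):
    w=o+Rm@np.array(q);print(n,w,proj('scene',[*w,z]),proj('top',[*w,z]))
print(R.from_rotvec(get_state()['tool_rot']).as_matrix().round(4))
cv2.imwrite('pics/scenecrop0.png',cv2.resize(s[160:310,190:390],None,fx=4,fy=4,interpolation=cv2.INTER_CUBIC))
E
```

```text
tray [[0.7305, 0.146], [0.7406, 0.0156], [0.6218, 0.0106], [0.6121, 0.1387]] [0.67625656 0.07773409] [0.11856544 0.13078288 0.11888993 0.12843873]
[419 181  17  13  81] [426.65432099 186.95061728]
[314 218   8   5  33] [317.78787879 220.15151515]
0.079 [317.79576342 220.37216535]
0.085 [317.96059195 218.17456023]
0.091 [318.12685359 215.95784809]
btn [0.50581314 0.17312169] [318.54398518 220.16344825] [288.39818804 230.86991026]
anvil [0.43937453 0.33385722] [268.46253566 273.89257786] [223.40769647 260.53875007]
[[-3.000e-04  2.578e-01  9.662e-01]
 [-9.000e-04  9.662e-01 -2.578e-01]
 [-1.000e+00 -9.000e-04 -1.000e-04]]
```

View pics/scenecrop0.png

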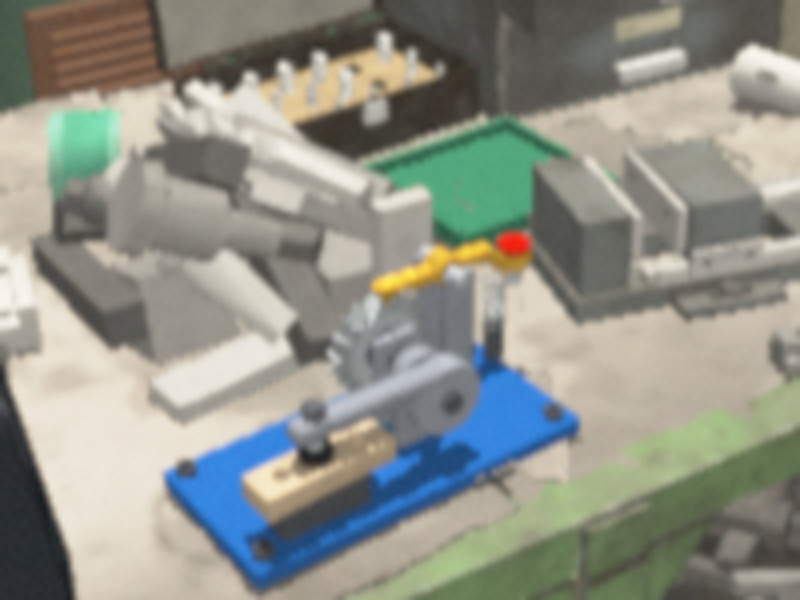

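```bash
python3 -m handwheel '[0,-0.0204,0.0278,0,0,0, 0,-0.0204,0.0278,0,0,0, 0,-0.0204,0.0278,0,0,0, 0,-0.0204,0.0278,0,0,0, 0,-0.0204,0.0278,0,0,0, 0,-0.0204,0.0278,0,0,0, 0,-0.0204,0.0278,0,0,0, 0,-0.0204,0.0278,0,0,0, 0,-0.0204,0.0278,0,0,0, 0,-0.0204,0.0278,0,0,0, 0,-0.0204,0.0278,0,0,0, 0,-0.0204,0.0278,0,0,0, 0,-0.0204,0.0278,0,0,0, 0,-0.0204,0.0278,0,0,0, 0,-0.0204,0.0278,0,0,0, 0,-0.0204,0.0278,0,0,0]' 0 40
python3 -m handwheel '[0,0,0,-0.11,0,0, 0,0,0,-0.11,0,0, 0,0,0,-0.111,0,0, 0,0,0,0,0,0]'
cat > d.py <<'E'
from h import *
import sys
s=get_state();M=R.from_rotvec(s['tool_rot']).as_matrix();t=np.array([float(v) for v in sys.argv[1:4]])
print('t',s['time_s'],'tcp',s['tcp_pos'].round(4),'F',s['wrist_force'].round(2),'w',s['grip_width'])
print('yaw jaw',np.degrees(np.arctan2(M[1,1],M[0,1])).round(2)); print('tool shift',(M.T@(t-s['tcp_pos'])).round(4)); print(M.round(4))
E
python3 d.py .506 .1735 .105
```

```text
time_s: 1.75
tcp_pos: [0.5074, 0.1725, 0.2312]
tool_rot: [0.205, 1.561, -0.205]
wrist_force: [0.1, 0.3, 0.7]
grip_width: 0.0001
time_s: 2.15
tcp_pos: [0.5067, 0.1737, 0.2311]
tool_rot: [-0.057, 1.57, 0.057]
wrist_force: [0.2, 0.4, -0.2]
grip_width: 0.0001
t 2.15 tcp [0.5067 0.1737 0.2311] F [ 0.2   0.45 -0.23] w 9.001932896096594e-05
yaw jaw 94.13
tool shift [ 1.261e-01 -1.000e-04 -7.000e-04]
[[-3.000e-04 -7.210e-02  9.974e-01]
 [-1.000e-04  9.974e-01  7.210e-02]
 [-1.000e+00 -0.000e+00 -3.000e-04]]
```

```bash
python3 -m handwheel '[0.021,0,-0.0007,0,0,0, 0.025,0,0,0,0,0, 0.025,0,0,0,0,0, 0.025,0,0,0,0,0, 0.02,0,0,0,0,0, 0.01,0,0,0,0,0, 0,0,0,0,0,0, 0,0,0,0,0,0]'
python3 - <<'E'
from h import *
print(get_state()['wrist_force'])
s=camera('scene');cv2.imwrite('pics/scene1.png',cv2.resize(s[110:310,190:430],None,fx=3,fy=3,interpolation=cv2.INTER_CUBIC))
E
```

```text
time_s: 2.95
tcp_pos: [0.5064, 0.1739, 0.1059]
tool_rot: [-0.054, 1.57, 0.054]
wrist_force: [0.4, 0.9, -0.0]
grip_width: 0.0001
[ 0.39084096  0.94661288 -0.01106379]
```

View pics/scene1.png

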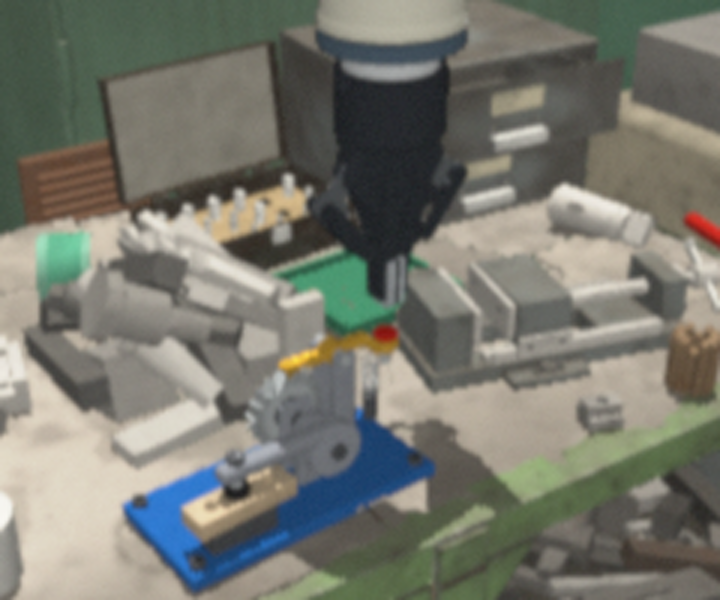

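The closed tips (about px 385,300) stand right above the red button (385,332). Now I'll feel downwards.

```bash
python3 -m handwheel '[0.004,0,0,0,0,0, 0.003,0,0,0,0,0, 0.003,0,0,0,0,0, 0.0015,0,0,0,0,0, 0,0,0,0,0,0]' | egrep 'tcp|force'
python3 -m handwheel '[0.001,0,0,0,0,0, 0.001,0,0,0,0,0, 0,0,0,0,0,0]' | egrep 'tcp|force'
```

```text
tcp_pos: [0.5059, 0.1737, 0.0935]
wrist_force: [-0.3, -0.7, -0.6]
tcp_pos: [0.506, 0.1738, 0.0917]
wrist_force: [0.5, 1.0, 0.3]
```

```bash
python3 -m handwheel '[0.001,0,0,0,0,0, 0.001,0,0,0,0,0, 0,0,0,0,0,0]' | egrep 'tcp|force'
python3 -m handwheel '[0.001,0,0,0,0,0, 0.001,0,0,0,0,0, 0,0,0,0,0,0]' | egrep 'tcp|force'
```

```text
tcp_pos: [0.506, 0.1737, 0.0896]
wrist_force: [0.1, 0.6, 0.6]
tcp_pos: [0.506, 0.1738, 0.0876]
wrist_force: [-0.2, 0.7, 0.1]
```

```bash
python3 -m handwheel '[0.001,0,0,0,0,0, 0.001,0,0,0,0,0, 0,0,0,0,0,0]' | egrep 'tcp|force'
python3 -m handwheel '[0.001,0,0,0,0,0, 0.001,0,0,0,0,0, 0,0,0,0,0,0]' | egrep 'tcp|force'
```

```text
tcp_pos: [0.506, 0.1738, 0.0856]
wrist_force: [-0.4, 0.2, 0.3]
tcp_pos: [0.506, 0.1737, 0.0836]
wrist_force: [1.0, -0.2, -0.1]
```

```bash
python3 -m handwheel '[0.001,0,0,0,0,0, 0.001,0,0,0,0,0, 0,0,0,0,0,0]' | egrep 'tcp|force'

```

```text
tcp_pos: [0.506, 0.1738, 0.0816]
wrist_force: [0.8, 0.6, -0.9]
```

```bash
python3 -m handwheel '[0.001,0,0,0,0,0, 0.001,0,0,0,0,0, 0,0,0,0,0,0]' | egrep 'tcp|force'

```

```text
tcp_pos: [0.5062, 0.1738, 0.08]
wrist_force: [-1.4, 0.6, 6.6]
```

```bash
python3 -m handwheel '[0,0,0,0,0,0]' | egrep 'tcp|force'
python3 -m handwheel '[0.001,0,0,0,0,0, 0,0,0,0,0,0]' | egrep 'tcp|force'

```

```text
tcp_pos: [0.5062, 0.1739, 0.08]
wrist_force: [-0.9, -0.0, 5.8]
tcp_pos: [0.5062, 0.1739, 0.0791]
wrist_force: [-2.1, -0.6, 8.4]
```

```bash
python3 -m handwheel '[0.001,0,0,0,0,0, 0,0,0,0,0,0]' | egrep 'tcp|force'

```

```text
tcp_pos: [0.5062, 0.1739, 0.0782]
wrist_force: [-2.6, 0.2, 8.5]
```

```bash
python3 -m handwheel '[0.001,0,0,0,0,0, 0,0,0,0,0,0]' | egrep 'tcp|force'
python3 - <<'E'
from h import *
s=camera('scene');cv2.imwrite('pics/scene2.png',cv2.resize(s[160:300,230:380],None,fx=4,fy=4,interpolation=cv2.INTER_CUBIC))
print(get_state()['wrist_force'],get_state()['wrist_torque'])
E
```

```text
tcp_pos: [0.5062, 0.174, 0.0772]
wrist_force: [-1.8, 1.6, 8.3]
[-2.00277637  1.41146705  8.22942981] [0.2932201  0.33632924 0.02208176]
```

View pics/scene2.png

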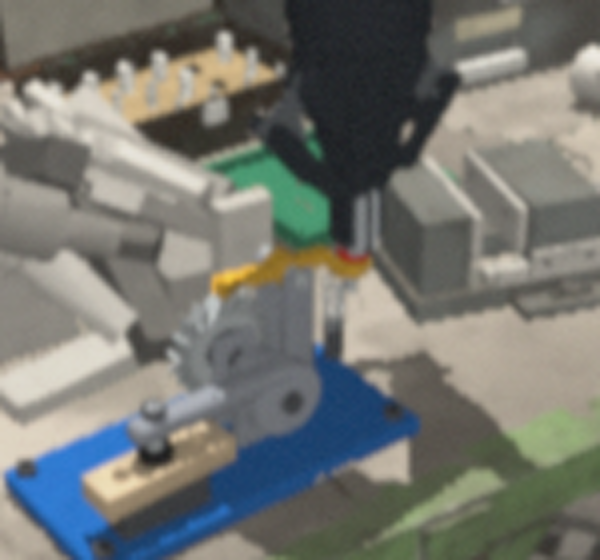

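The tips sit on the button (px 355,250) and the clamp arm is still down, so I'll press on in 1 mm steps.

```bash
python3 -m handwheel '[0.001,0,0,0,0,0, 0,0,0,0,0,0]' | egrep 'tcp|force'

```

```text
tcp_pos: [0.5062, 0.1741, 0.0761]
wrist_force: [-2.2, 2.2, 8.0]
```

```bash
python3 -m handwheel '[0.001,0,0,0,0,0, 0,0,0,0,0,0]' | egrep 'tcp|force'

```

```text
tcp_pos: [0.5062, 0.1742, 0.0751]
wrist_force: [-2.9, 3.0, 9.3]
```

```bash
python3 -m handwheel '[0.001,0,0,0,0,0, 0,0,0,0,0,0]' | egrep 'tcp|force'

```

```text
tcp_pos: [0.5062, 0.1742, 0.0742]
wrist_force: [-3.4, 4.5, 10.0]
```

```bash
python3 -m handwheel '[0.0005,0,0,0,0,0, 0,0,0,0,0,0]' | egrep 'time|tcp|force'
python3 - <<'E'
from h import *
s=camera('scene');cv2.imwrite('pics/scene3.png',cv2.resize(s[160:300,230:380],None,fx=4,fy=4,interpolation=cv2.INTER_CUBIC))
E
```

```text
time_s: 7.15
tcp_pos: [0.5062, 0.1743, 0.0737]
wrist_force: [-2.9, 5.2, 10.5]
```

View pics/scene3.png

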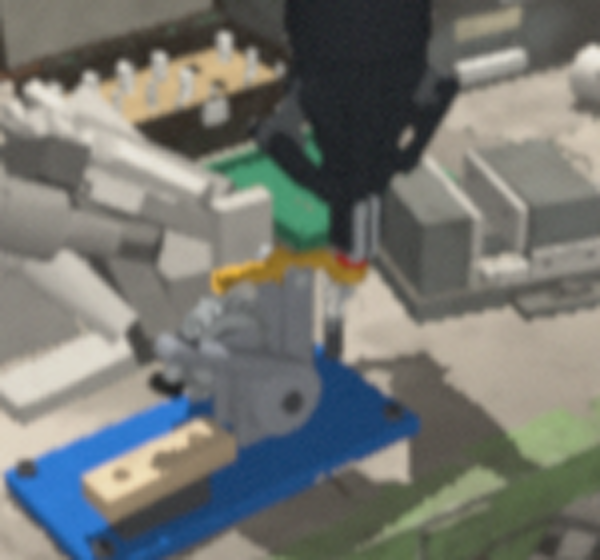

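The arm is swinging open (end at about px 165,345 and rising). I'll hold still.

```bash
python3 -m handwheel '[0,0,0,0,0,0, 0,0,0,0,0,0, 0,0,0,0,0,0, 0,0,0,0,0,0, 0,0,0,0,0,0, 0,0,0,0,0,0, 0,0,0,0,0,0, 0,0,0,0,0,0, 0,0,0,0,0,0, 0,0,0,0,0,0]' | egrep 'time|tcp|force'
python3 -m handwheel '[0,0,0,0,0,0, 0,0,0,0,0,0, 0,0,0,0,0,0, 0,0,0,0,0,0, 0,0,0,0,0,0, 0,0,0,0,0,0, 0,0,0,0,0,0, 0,0,0,0,0,0, 0,0,0,0,0,0, 0,0,0,0,0,0]' | egrep 'time|tcp|force'
python3 -m handwheel '[0,0,0,0,0,0, 0,0,0,0,0,0, 0,0,0,0,0,0, 0,0,0,0,0,0, 0,0,0,0,0,0, 0,0,0,0,0,0, 0,0,0,0,0,0, 0,0,0,0,0,0, 0,0,0,0,0,0, 0,0,0,0,0,0]' | egrep 'time|tcp|force'
python3 - <<'E'
from h import *
s=camera('scene');cv2.imwrite('pics/scene4.png',cv2.resize(s[160:300,230:380],None,fx=4,fy=4,interpolation=cv2.INTER_CUBIC))
E
```

```text
time_s: 8.2
tcp_pos: [0.5063, 0.1743, 0.0738]
wrist_force: [-4.4, 5.2, 10.3]
time_s: 9.2
tcp_pos: [0.5062, 0.1743, 0.0738]
wrist_force: [-3.2, 3.7, 11.3]
time_s: 10.2
tcp_pos: [0.5062, 0.1743, 0.0738]
wrist_force: [-3.5, 4.7, 10.4]
```

View pics/scene4.png

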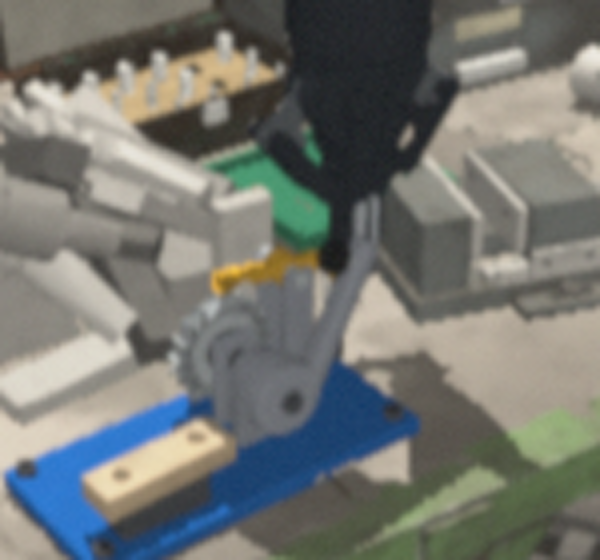

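```bash
python3 -m handwheel '[0,0,0,0,0,0, 0,0,0,0,0,0, 0,0,0,0,0,0, 0,0,0,0,0,0, 0,0,0,0,0,0, 0,0,0,0,0,0, 0,0,0,0,0,0, 0,0,0,0,0,0, 0,0,0,0,0,0, 0,0,0,0,0,0]' | egrep 'time|tcp|force'
python3 - <<'E'
from h import *
s=camera('scene');n=cv2.resize(s[160:300,230:380],None,fx=4,fy=4,interpolation=cv2.INTER_CUBIC);cv2.imwrite('pics/scene5.png',n)
d=cv2.absdiff(n,cv2.imread('pics/scene4.png')).max(2);print((d>40).sum())
o=np.array([.4995,.2629]);y=1.641;Rm=np.array([[np.cos(y),-np.sin(y)],[np.sin(y),np.cos(y)]])
for a in (0,2.06):
  # clamp arm end guess 75 mm from axle
  for L in(.06,.075):
    th=a; w=o+Rm@np.array([L*np.cos(th),.055]); p=proj('scene',[*w,.05+L*np.sin(th)]);print(a,L,(p-[230,160])*4)
E
```

```text
time_s: 11.25
tcp_pos: [0.5062, 0.1743, 0.0738]
wrist_force: [-2.1, 5.0, 11.7]
0
0 0.06 [179.92976055 437.20353819]
0 0.075 [153.42276819 448.88945641]
2.06 0.06 [326.10306347 284.54701272]
2.06 0.075 [337.62987654 256.97362568]
```

Nothing moved over the last second, and the arm's end (px 335,255) is where 2.06 rad predicts. It is fully open, so I'll lift off.

```bash
python3 -m handwheel '[-0.001,0,0,0,0,0, -0.0015,0,0,0,0,0, -0.0015,0,0,0,0,0, -0.002,0,0,0,0,0, -0.003,0,0,0,0,0, -0.004,0,0,0,0,0, -0.01,0,0,0,0,0, -0.02,0,0,0,0,0, -0.03,0,0,0,0,0, -0.03,0,0,0,0,0, -0.03,0,0,0,0,0, 0,0,0,0,0,0]'  | egrep 'time|tcp|force'
python3 - <<'E'
from h import *
s=camera('scene');cv2.imwrite('pics/scene6.png',cv2.resize(s[160:300,230:380],None,fx=4,fy=4,interpolation=cv2.INTER_CUBIC))
s=camera('top');cv2.imwrite('pics/top6.png',s)
cv2.imwrite('pics/top6c.png',cv2.resize(s[210:285,190:310],None,fx=6,fy=6,interpolation=cv2.INTER_CUBIC))
E
```

```text
time_s: 12.5
tcp_pos: [0.5078, 0.1742, 0.2105]
wrist_force: [0.2, 0.1, -0.4]
```

View pics/scene6.png

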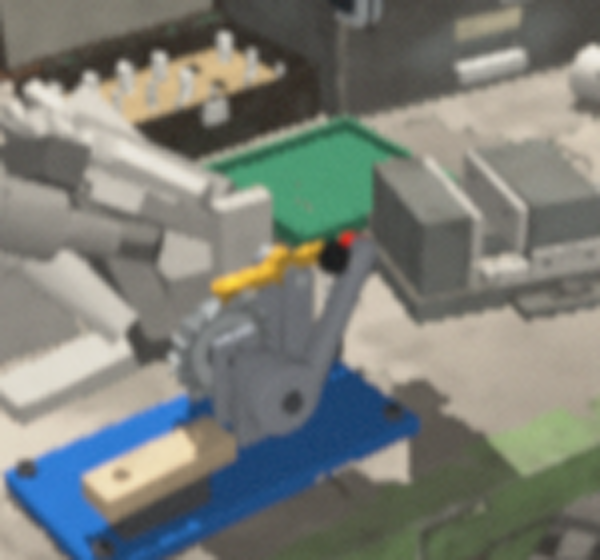

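View pics/top6c.png

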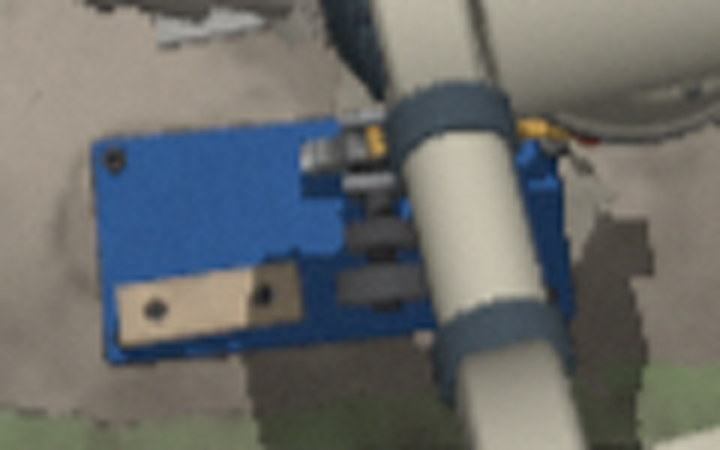

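The pawl's button is back up (px 347,238), the arm stays open and the strap is clear. Next I'll measure the strap's top face.

```bash
python3 - <<'E'
from h import *
im=cv2.imread('pics/top6.png');hsv=cv2.cvtColor(im,cv2.COLOR_BGR2HSV)
m=cv2.inRange(hsv,(8,40,60),(25,180,255));m[:250]=0;m[270:]=0;m[:,:205]=0;m[:,245:]=0
m=cv2.morphologyEx(m,cv2.MORPH_CLOSE,np.ones((3,3)));print(m[250:270,205:245].sum()//255)
r=cv2.minAreaRect(np.argwhere(m>0)[:,::-1].astype(np.float32));b=cv2.boxPoints(r);print(b.tolist())
def show(b):
    P=np.array([onz('top',p,.046)[:2] for p in b]);print(P.round(4).tolist(),P.mean(0).round(4),np.linalg.norm(P-np.roll(P,1,0),axis=1).round(4))
    for i in range(4):
        d=P[i]-P[i-1];print(np.degrees(np.arctan2(d[1],d[0])).round(1),end=' ')
show(b)
show([(u/6+190-.4,v/6+210-.4) for u,v in((117,287),(299,262),(302,320),(122,346))])
cv2.imwrite('pics/w6.png',camera('wrist'))
E
python3 d.py .4394 .3339 .15
```

```text
274
[[204.7704315185547, 266.67315673828125], [205.68870544433594, 251.9805450439453], [242.9182891845703, 254.307373046875], [242.00001525878906, 269.0]]
[[0.4251, 0.3796], [0.4612, 0.3777], [0.4539, 0.2857], [0.4179, 0.2881]] [0.4395 0.3328] [0.0918 0.0361 0.0923 0.0361]
85.4 -3.0 -94.6 176.2 [[0.4476, 0.3692], [0.4566, 0.2943], [0.4328, 0.2931], [0.4235, 0.3669]] [0.4401 0.3309] [0.0243 0.0754 0.0238 0.0744]
5.4 -83.2 -177.2 97.2 t 12.65 tcp [0.5058 0.1737 0.2062] F [0.32 0.68 0.18] w 9.52818919572032e-05
yaw jaw 94.02
tool shift [ 0.0562  0.1645 -0.055 ]
[[-1.000e-04 -7.010e-02  9.975e-01]
 [-0.000e+00  9.975e-01  7.010e-02]
 [-1.000e+00 -0.000e+00 -1.000e-04]]
```

View pics/w6.png

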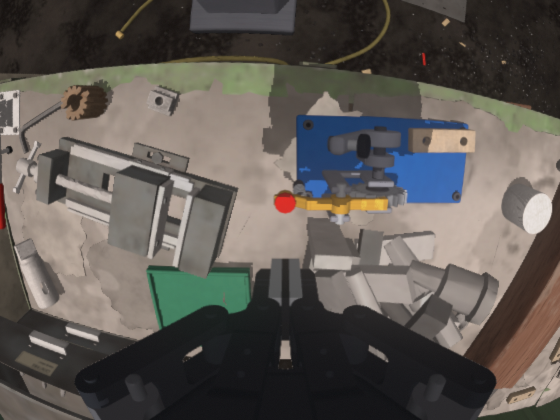

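```bash
python3 -m handwheel '[0,0.0274,-0.0092,0,0,0, 0,0.0274,-0.0092,0,0,0, 0,0.0274,-0.0092,0,0,0, 0,0.0274,-0.0092,0,0,0, 0,0.0274,-0.0092,0,0,0, 0,0.0274,-0.0092,0,0,0]' 0.055 40 | egrep 'time|tcp|force'
python3 -m handwheel '[0,0,0,0.14,0,0, 0,0,0,0.143,0,0, 0,0,0,0.143,0,0, 0,0,0,0.143,0,0, 0,0,0,0.143,0,0, 0,0,0,0.143,0,0, 0,0,0,0.143,0,0, 0,0,0,0.143,0,0, 0,0,0,0.143,0,0, 0,0,0,0.143,0,0, 0,0,0,0.143,0,0, 0,0,0,0,0,0]'
python3 d.py .4395 .3325 .08
python3 - <<'E'
from h import *
c=calibration('wrist');im=camera('wrist');cv2.imwrite('pics/w7.png',im);print(c)
np.save('c7.npy',c,allow_pickle=True)
E
```

```text
time_s: 13.25
tcp_pos: [0.4383, 0.3346, 0.2051]
wrist_force: [0.3, 0.3, -0.9]
time_s: 14.45
tcp_pos: [0.4389, 0.3336, 0.2052]
tool_rot: [1.157, 1.241, -1.161]
wrist_force: [0.5, 0.3, -0.4]
grip_width: 0.055
t 14.45 tcp [0.4389 0.3336 0.2052] F [ 0.48  0.31 -0.39] w 0.055035121860076724
yaw jaw 3.9
tool shift [0.1252 0.0007 0.001 ]
[[-1.800e-03  9.977e-01  6.800e-02]
 [-1.100e-03  6.800e-02 -9.977e-01]
 [-1.000e+00 -1.900e-03  9.000e-04]]
{'fx': 325.19226210127806, 'fy': 325.19226210127806, 'cx': 284.95939442324936, 'cy': 210.58522137771524, 'eye': array([0.43394808, 0.41460242, 0.34840122]), 'rotation': array([2.81853719, 0.09596261, 0.01323287])}
```

View pics/w7.png

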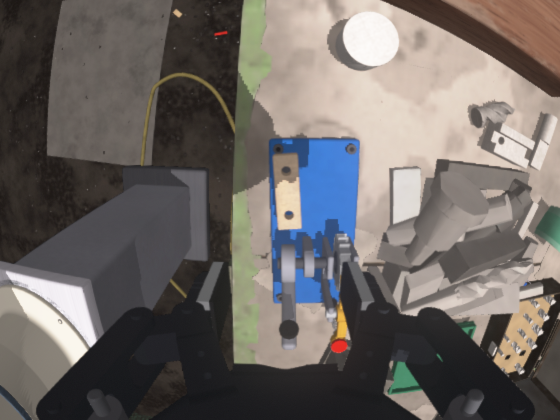

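```bash
python3 - <<'E'
from h import *
im=cv2.imread('pics/w7.png');c=np.load('c7.npy',allow_pickle=True).item()
cv2.imwrite('pics/w7c.png',cv2.resize(im[140:250,250:370],None,fx=5,fy=5,interpolation=cv2.INTER_CUBIC))
P=np.array([onz('wrist',p,.046,c)[:2] for p in((274.5,155),(299,153.5),(301.5,228),(277.5,230))])
print(P.round(4).tolist(),P.mean(0).round(4),np.linalg.norm(P-np.roll(P,1,0),axis=1).round(4))
for p in((286,169),(289,214)): print(onz('wrist',p,.046,c))
E
```

```text
[[0.4268, 0.3681], [0.4496, 0.3711], [0.458, 0.2969], [0.4342, 0.2931]] [0.4422 0.3323] [0.0754 0.023  0.0747 0.0241]
[0.43846142 0.35547134 0.046     ]
[0.44449201 0.31081593 0.046     ]
```

View pics/w7c.png

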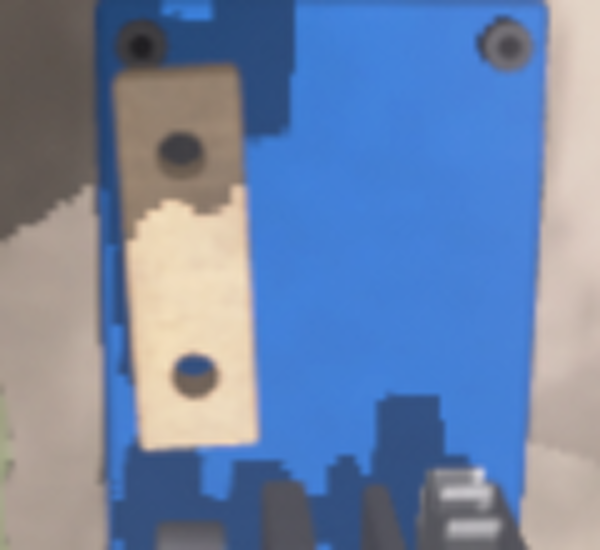

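```bash
python3 -m handwheel '[0.02,0.002,0.0017,-0.046,0,0, 0.025,0,0,0,0,0, 0.025,0,0,0,0,0, 0.025,0,0,0,0,0, 0.02,0,0,0,0,0, 0.01,0,0,0,0,0, 0,0,0,0,0,0]' | egrep 'time|tcp|force'
python3 d.py .441 .332 .036
python3 - <<'E'
from h import *
c=calibration('wrist');im=camera('wrist');cv2.imwrite('pics/w8.png',im)
E
```

```text
time_s: 15.2
tcp_pos: [0.4409, 0.3319, 0.0801]
wrist_force: [0.5, -1.1, 0.7]
t 15.2 tcp [0.4409 0.3319 0.0801] F [ 0.53 -1.08  0.71] w 0.054514327456854215
yaw jaw 6.85
tool shift [ 0.0441  0.0003 -0.0001]
[[-0.0022  0.9929  0.1193]
 [-0.0013  0.1193 -0.9929]
 [-1.     -0.0024  0.0011]]
```

View pics/w8.png

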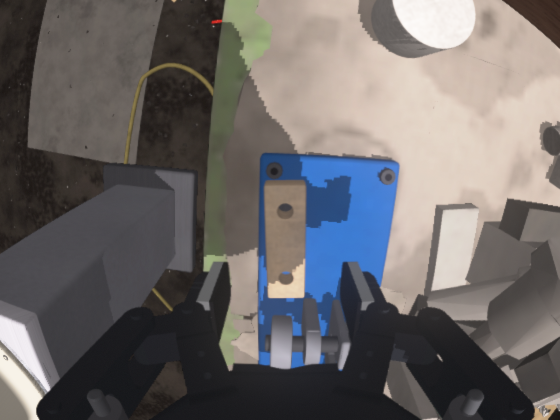

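The strap is parallel to the jaws and centred between them (px 265–306, principal column 285). Descending to grip.

```bash
python3 -m handwheel '[0.014,0,0,0,0,0, 0.014,0,0,0,0,0, 0.010,0,0,0,0,0, 0.006,0,0,0,0,0, 0,0,0,0,0,0]' | egrep 'time|tcp|force'
python3 -m handwheel '[0,0,0,0,0,0, 0,0,0,0,0,0, 0,0,0,0,0,0, 0,0,0,0,0,0, 0,0,0,0,0,0, 0,0,0,0,0,0, 0,0,0,0,0,0]' 0 40

```

```text
time_s: 15.75
tcp_pos: [0.4415, 0.3323, 0.0371]
wrist_force: [0.1, -0.4, -0.4]
time_s: 16.45
tcp_pos: [0.4418, 0.3325, 0.038]
tool_rot: [1.123, 1.262, -1.122]
wrist_force: [-1.4, -0.4, 5.5]
grip_width: 0.0224
```

```bash
python3 - <<'E'
from h import *
print(get_state()['grip_width'],get_state()['wrist_force'],get_state()['tcp_pos'])
im=camera('wrist');cv2.imwrite('pics/w9.png',im[:, :])
s=camera('scene');cv2.imwrite('pics/scene9.png',cv2.resize(s[180:320,200:350],None,fx=4,fy=4,interpolation=cv2.INTER_CUBIC))
print(get_state()['grip_width'],get_state()['wrist_force'],get_state()['tcp_pos'])
E
```

```text
0.022436253857678293 [-1.40771211 -0.40767479  5.52277672] [0.44182815 0.3324858  0.03798777]
0.022728317922683174 [-1.79714462 -0.60139747  5.77672253] [0.44186543 0.33251902 0.03800992]
```

View pics/w9.png

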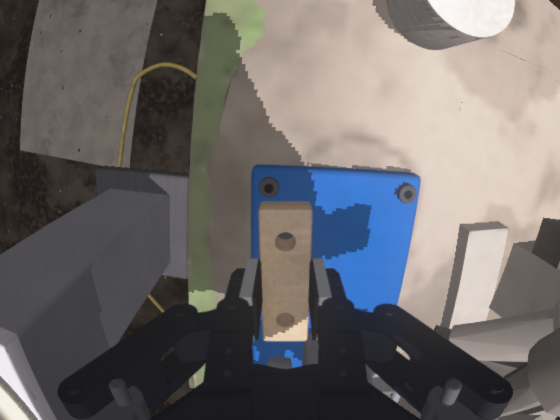

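View pics/scene9.png

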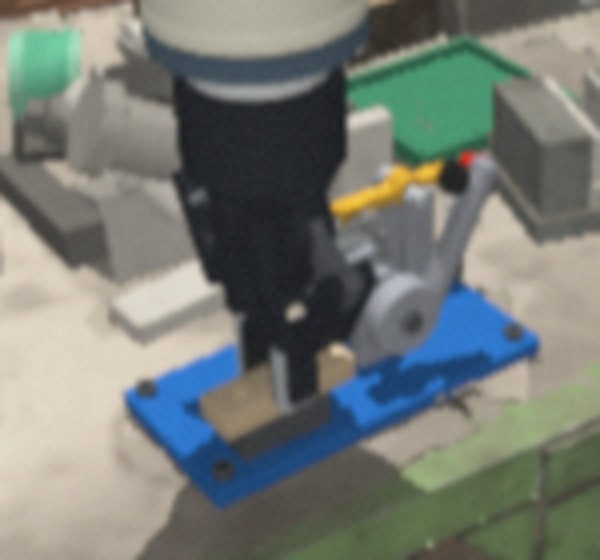

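The jaws hold only with their tips (width reads 22.4 of 27 mm, tool pushed up 5.5 N). I'll regrip a little lower and softer.

```bash
python3 -m handwheel '[0,0,0,0,0,0, 0,0,0,0,0,0, 0,0,0,0,0,0, 0,0,0,0,0,0]' 0.045 25| egrep 'time|tcp|force|width'
python3 d.py .441 .332 .0335
```

```text
time_s: 16.95
tcp_pos: [0.4416, 0.3323, 0.0373]
wrist_force: [-0.7, 0.7, 0.7]
grip_width: 0.0449
t 16.95 tcp [0.4416 0.3323 0.0373] F [-0.7   0.69  0.71] w 0.0449060013749588
yaw jaw 6.7
tool shift [ 0.0038 -0.0006  0.0003]
[[ 0.      0.9932  0.1167]
 [-0.      0.1167 -0.9932]
 [-1.      0.      0.    ]]
```

```bash
python3 -m handwheel '[0.002,0,0,0,0,0, 0.0018,0,0,0,0,0, 0,0,0,0,0,0]' | egrep 'time|tcp|force'
python3 -m handwheel '[0,0,0,0,0,0, 0,0,0,0,0,0, 0,0,0,0,0,0, 0,0,0,0,0,0, 0,0,0,0,0,0, 0,0,0,0,0,0]' 0 25

```

```text
time_s: 17.25
tcp_pos: [0.4414, 0.3322, 0.0331]
wrist_force: [-1.1, 1.3, 0.1]
time_s: 17.85
tcp_pos: [0.4415, 0.3323, 0.0335]
tool_rot: [1.123, 1.262, -1.123]
wrist_force: [-0.8, -0.6, 2.3]
grip_width: 0.0231
```

```bash
python3 -m handwheel '[-0.003,0,0,0,0,0, -0.005,0,0,0,0,0, -0.005,0,0,0,0,0, 0,0,0,0,0,0, 0,0,0,0,0,0]' 
python3 - <<'E'
from h import *
im=camera('wrist');cv2.imwrite('pics/w10.png',im[:, :])
s=camera('scene');cv2.imwrite('pics/scene10.png',cv2.resize(s[180:320,200:350],None,fx=4,fy=4,interpolation=cv2.INTER_CUBIC))
E
```

```text
time_s: 18.35
tcp_pos: [0.4417, 0.3324, 0.0467]
tool_rot: [1.123, 1.262, -1.122]
wrist_force: [0.5, 0.5, -1.6]
grip_width: 0.0237
```

View pics/w10.png

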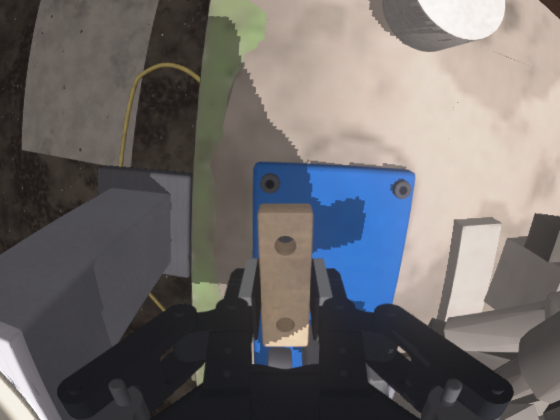

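View pics/scene10.png

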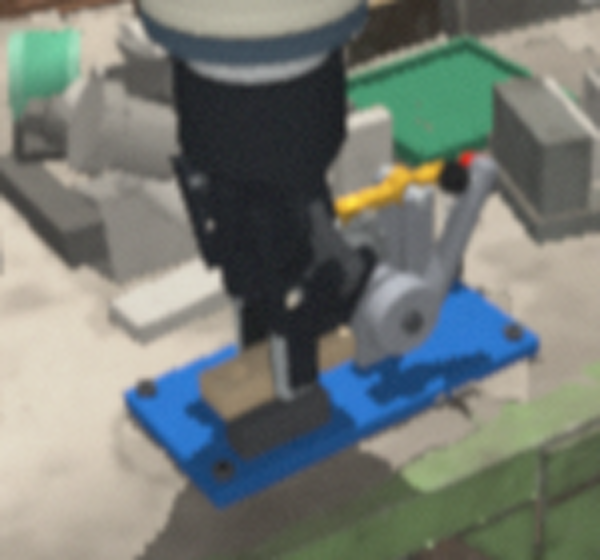

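The strap is off the anvil, level and held between the jaws (px 260–311). Lifting on up.

```bash
python3 -m handwheel '[-0.006,0,0,0,0,0, -0.01,0,0,0,0,0, -0.014,0,0,0,0,0, -0.018,0,0,0,0,0, -0.02,0,0,0,0,0, -0.02,0,0,0,0,0, -0.02,0,0,0,0,0, -0.02,0,0,0,0,0, -0.018,0,0,0,0,0, -0.014,0,0,0,0,0, -0.008,0,0,0,0,0, 0,0,0,0,0,0]' 
python3 d.py .676 .078 .2
python3 - <<'E'
from h import *
im=camera('wrist');cv2.imwrite('pics/w11.png',im[:, :])
E
```

```text
time_s: 19.65
tcp_pos: [0.4419, 0.3325, 0.2158]
tool_rot: [1.124, 1.262, -1.121]
wrist_force: [0.4, 0.2, -3.2]
grip_width: 0.0238
t 19.65 tcp [0.4419 0.3325 0.2158] F [ 0.39  0.24 -3.18] w 0.023789563142503238
yaw jaw 6.71
tool shift [0.0159 0.2027 0.2801]
[[ 1.800e-03  9.932e-01  1.168e-01]
 [ 1.000e-03  1.168e-01 -9.932e-01]
 [-1.000e+00  1.900e-03 -8.000e-04]]
```

View pics/w11.png

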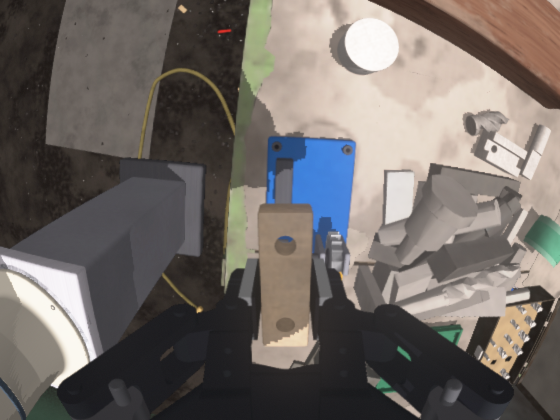

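```bash
python3 -m handwheel '[0,0.0056,0.0078,0,0,0, 0,0.0056,0.0078,0,0,0, 0,0.0113,0.0156,0,0,0, 0,0.0113,0.0156,0,0,0, 0,0.0113,0.0156,0,0,0, 0,0.0113,0.0156,0,0,0, 0,0.0113,0.0156,0,0,0, 0,0.0113,0.0156,0,0,0, 0,0.0113,0.0156,0,0,0, 0,0.0113,0.0156,0,0,0, 0,0.0113,0.0156,0,0,0, 0,0.0113,0.0156,0,0,0, 0,0.0113,0.0156,0,0,0, 0,0.0113,0.0156,0,0,0, 0,0.0113,0.0156,0,0,0, 0,0.0113,0.0156,0,0,0, 0,0.0113,0.0156,0,0,0, 0,0.0113,0.0156,0,0,0, 0,0.0056,0.0078,0,0,0, 0,0.0056,0.0078,0,0,0]' 
python3 -m handwheel '[0,0,0,0.02,0,0, 0,0,0,0.02,0,0]' >/dev/null 
python3 d.py .676 .078 .05
python3 - <<'E'
from h import *
im=camera('wrist');cv2.imwrite('pics/w12.png',im[:, :])
c=calibration('wrist')
for p in ((.7305,.146,.021),(.7406,.0156,.021),(.6218,.0106,.021),(.6121,.1387,.021)): print(proj('wrist',p,c))
E
```

```text
time_s: 21.7
tcp_pos: [0.6767, 0.0765, 0.2143]
tool_rot: [1.123, 1.262, -1.123]
wrist_force: [-0.1, 0.2, -2.1]
grip_width: 0.0232
t 21.9 tcp [0.6759 0.0775 0.2144] F [ 0.07 -0.18 -1.98] w 0.023461660906966057
yaw jaw 4.31
tool shift [ 0.1644  0.0002 -0.0004]
[[-4.000e-04  9.972e-01  7.520e-02]
 [ 2.000e-04  7.520e-02 -9.972e-01]
 [-1.000e+00 -4.000e-04 -2.000e-04]]
[342.30521698 123.66829018]
[337.44552944 240.59799141]
[232.90618853 237.54419769]
[227.65298269 122.26800482]
```

View pics/w12.png

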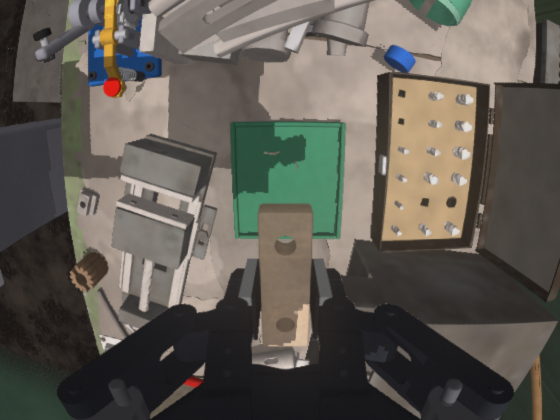

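```bash
python3 - <<'E'
from h import *
a=cv2.imread('pics/top0.png')[25:165,300:480];b=cv2.imread('pics/scene0.png')[90:230,260:440]
cv2.imwrite('pics/chest.png',np.vstack([cv2.resize(x,(386,300),interpolation=cv2.INTER_CUBIC) for x in(a,b)]))
E
```

```text
(no output)
```

View pics/chest.png

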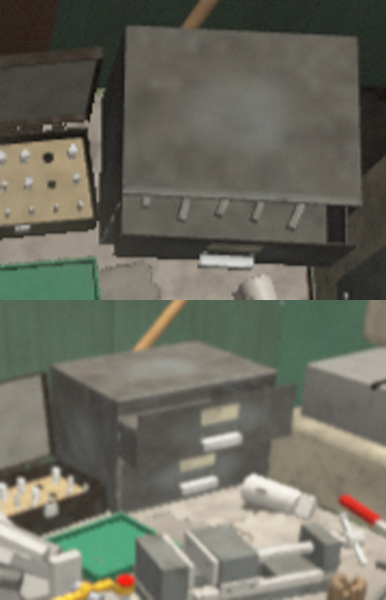

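```bash
python3 - <<'E'
from h import *
def tri(a,b):
    e1,d1=ray('top',a);e2,d2=ray('scene',b);t=np.linalg.lstsq(np.stack([d1,-d2],1),e2-e1,rcond=None)[0]
    return (e1+d1*t[0]).round(3),(e2+d2*t[1]).round(3)
print(tri((357.8,115),(314.6,137.6)))
for z in(.1,.15,.2): print(z,onz('top',(349,139),z).round(3), onz('top',(352,141),z).round(3))
E
```

```text
(array([0.765, 0.008, 0.163]), array([0.766, 0.009, 0.163]))
0.1 [0.729 0.019 0.1  ] [0.723 0.012 0.1  ]
0.15 [0.711 0.029 0.15 ] [0.706 0.022 0.15 ]
0.2 [0.694 0.038 0.2  ] [0.689 0.031 0.2  ]
```

Chest corner at (0.765, 0.008, 0.163), with an open drawer in front of it. I'll place a centimetre away from it, at (0.670, 0.088).

```bash
python3 -m handwheel '[0.006,-0.0026,-0.0055,0,0,0, 0.012,-0.0026,-0.0055,0,0,0, 0.018,0,0,0,0,0, 0.02,0,0,0,0,0, 0.02,0,0,0,0,0, 0.02,0,0,0,0,0, 0.018,0,0,0,0,0, 0.015,0,0,0,0,0, 0.012,0,0,0,0,0, 0.01,0,0,0,0,0, 0.008,0,0,0,0,0, 0.005,0,0,0,0,0, 0,0,0,0,0,0]' 
python3 d.py .67 .088 .02
python3 - <<'E'
from h import *
im=camera('wrist');cv2.imwrite('pics/w13.png',im[:, :])
s=camera('scene');cv2.imwrite('pics/scene13.png',cv2.resize(s[110:260,230:380],None,fx=4,fy=4,interpolation=cv2.INTER_CUBIC))
E
```

```text
time_s: 23.25
tcp_pos: [0.67, 0.0877, 0.05]
tool_rot: [1.152, 1.245, -1.153]
wrist_force: [-1.0, -0.0, -1.4]
grip_width: 0.0234
t 23.25 tcp [0.67   0.0877 0.05  ] F [-0.96 -0.01 -1.41] w 0.023406844781410845
yaw jaw 4.41
tool shift [ 0.03    0.0001 -0.0003]
[[-5.00e-04  9.97e-01  7.69e-02]
 [-0.00e+00  7.69e-02 -9.97e-01]
 [-1.00e+00 -5.00e-04  0.00e+00]]
```

View pics/w13.png

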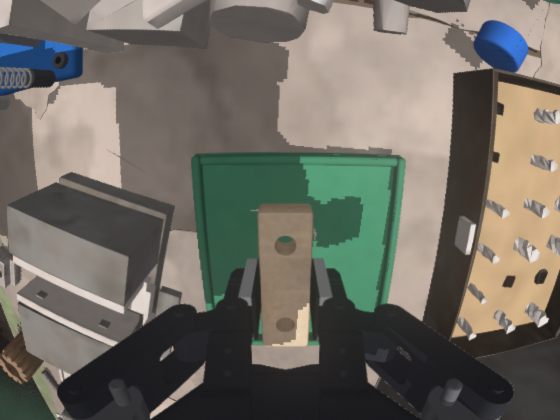

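View pics/scene13.png

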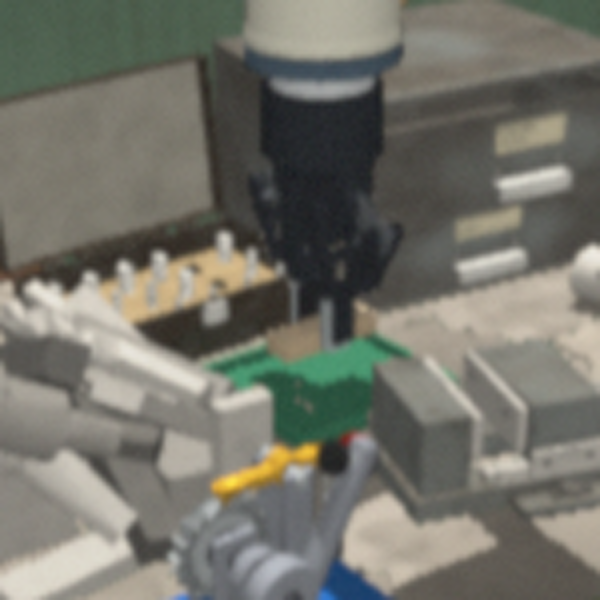

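```bash
python3 -m handwheel '[0.008,0,0,0,0,0, 0.01,0,0,0,0,0, 0.007,0,0,0,0,0, 0.004,0,0,0,0,0, 0.001,0,0,0,0,0, 0,0,0,0,0,0]' |egrep 'tcp|force'
python3 -m handwheel '[0.001,0,0,0,0,0, 0.001,0,0,0,0,0, 0,0,0,0,0,0]' |egrep 'tcp|force'
python3 -m handwheel '[0.001,0,0,0,0,0, 0.001,0,0,0,0,0, 0,0,0,0,0,0]' |egrep 'tcp|force'
```

```text
tcp_pos: [0.6701, 0.0877, 0.0203]
wrist_force: [1.1, -0.2, -2.0]
tcp_pos: [0.6701, 0.0877, 0.0185]
wrist_force: [0.4, -0.4, -1.2]
tcp_pos: [0.67, 0.0877, 0.0163]
wrist_force: [0.4, -0.5, -2.5]
```

```bash
python3 -m handwheel '[0.001,0,0,0,0,0, 0,0,0,0,0,0]' |egrep 'tcp|force'
python3 -m handwheel '[0.001,0,0,0,0,0, 0,0,0,0,0,0]' |egrep 'tcp|force'
```

```text
tcp_pos: [0.6701, 0.0878, 0.0154]
wrist_force: [-0.1, 1.0, -1.2]
tcp_pos: [0.67, 0.0878, 0.0143]
wrist_force: [-0.1, 0.1, -1.5]
```

```bash
python3 -m handwheel '[0.0005,0,0,0,0,0, 0.0005,0,0,0,0,0, 0,0,0,0,0,0]' |egrep 'tcp|force'
```

```text
tcp_pos: [0.6702, 0.0878, 0.0136]
wrist_force: [-0.3, -1.2, -0.4]
```

```bash
python3 -m handwheel '[0.0005,0,0,0,0,0, 0,0,0,0,0,0, 0,0,0,0,0,0]' |egrep 'tcp|force'
```

```text
tcp_pos: [0.6702, 0.0878, 0.0135]
wrist_force: [-2.7, 1.0, 8.7]
```

Floor felt at TCP z 13.5 mm, as expected. I'll ease off, open, and lift.

```bash
python3 -m handwheel '[-0.0004,0,0,0,0,0, 0,0,0,0,0,0]' |egrep 'tcp|force'
python3 -m handwheel '[0,0,0,0,0,0, 0,0,0,0,0,0, 0,0,0,0,0,0, 0,0,0,0,0,0, 0,0,0,0,0,0]' 0.045 |egrep 'tcp|force|width'
python3 -m handwheel '[-0.003,0,0,0,0,0, -0.006,0,0,0,0,0, -0.01,0,0,0,0,0, -0.02,0,0,0,0,0, -0.03,0,0,0,0,0, -0.03,0,0,0,0,0, -0.03,0,0,0,0,0, -0.03,0,0,0,0,0, -0.02,0,0,0,0,0, 0,0,0,0,0,0]'
python3 - <<'E'
from h import *
im=camera('wrist');cv2.imwrite('pics/w14.png',im[:, :])
s=camera('scene');cv2.imwrite('pics/scene14.png',cv2.resize(s[140:290,210:410],None,fx=4,fy=4,interpolation=cv2.INTER_CUBIC))
E
```

```text
tcp_pos: [0.6702, 0.0877, 0.0135]
wrist_force: [-2.0, -0.2, 4.0]
tcp_pos: [0.6701, 0.0877, 0.0133]
wrist_force: [1.0, 1.2, -0.3]
grip_width: 0.045
time_s: 27.25
tcp_pos: [0.6717, 0.0878, 0.1967]
tool_rot: [1.155, 1.24, -1.148]
wrist_force: [0.8, -0.7, -0.7]
grip_width: 0.0447
```

View pics/w14.png

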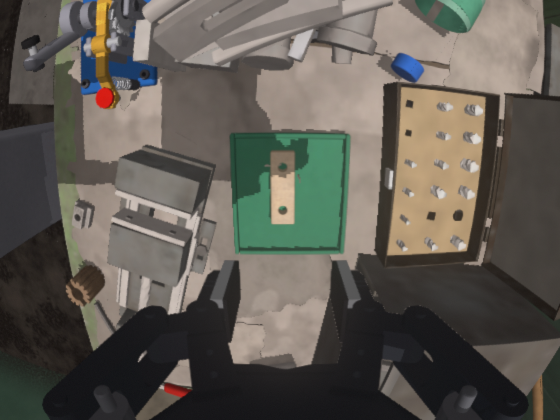

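View pics/scene14.png

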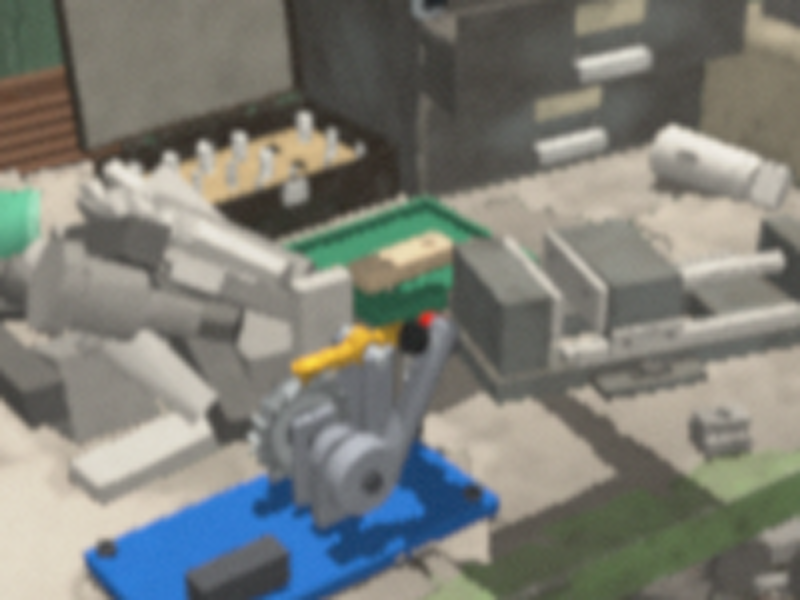

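The strap lies flat inside the tray (wrist view px 270–295, 150–224; tray 231–350, 131–253). The clamp arm is open, the pawl is up, the anvil is empty and the bystanders in view (T-nut, shell cutter) have not moved.

```bash
python3 -m handwheel '[0,0,0,0,0,0, 0,0,0,0,0,0]' |egrep 'time|force'; python3 -c "
from bench import finish_job; print(finish_job())"
```

```text
time_s: 27.55
wrist_force: [0.5, 0.0, -0.2]
the job is handed in; nothing more can be done
None
```

The job is done and handed in at 27.6 s of the 64 s allowed.

- **Pawl:** I felt the button at about z = 81 mm and pressed it roughly 7 mm down. The vertical force read 10 to 12 N; with side forces of up to about 5 N the total was about 13 N, well under 22 N. I held it for about 4 s. The clamp arm swung open and stopped where 2.06 rad predicts, with no change between two pictures taken 1 s apart. Then I lifted straight off, and the pictures show the pawl dropped back.
- **Strap:** I gripped it across its width, lifted it off the anvil and lowered it until I felt the tray floor at the expected height. I then released it and backed up to about 0.20 m.

**Last checks:** the final pictures show the strap flat inside the tray, the arm open, the anvil empty, and the T-nut and shell cutter where they were. The slug was out of view in those last pictures. It was last seen standing undisturbed just after the strap was lifted, and nothing went near it afterwards.

**What disagreed or went less smoothly:**
- The jaws read about 23 to 24 mm on the 27 mm strap, because only the fingertips held it. I regripped it once, lower and at 25 N, and it did not slip.
- Touchdown in the tray briefly read 8.7 N before I eased off and released.

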